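# Rack the sorted fractions in the colour-coded vial carrier

## Task

The four sorted fractions of this sample go back to the store: gather the vials with yellow, white, blue and red caps and stand each one upright, right down in the carrier block that has the colour of its cap. Keep the vials upright, set them down rather than dropping them in, and leave the green-capped vial (another sample) and the small open glass (not finished) standing where they are.

Things in the scene. Friction and masses are not known exactly. Their poses are not given: they have to be found in the camera images.
- vial_yellow: Loose clear vial with a yellow snap cap, upright, 14 to 28 g. Body 24 mm across and 46 mm tall, sediment inside; cap 26 to 27 mm across, from 46 to 58 mm up. Origin: centre of the underside, z up. Keep the gripper clear of the microscope (above 0.1 m high its parts begin at x = 0.51 m where y > 0.09) and of the lamp box (x > 0.59, y < -0.16, 0.14 high).
- vial_white: Loose clear vial with a white snap cap, upright, 14 to 28 g. Body 24 mm across and 46 mm tall, sediment inside; cap 26 to 27 mm across, from 46 to 58 mm up. Origin: centre of the underside, z up. Keep the gripper clear of the microscope (above 0.1 m high its parts begin at x = 0.51 m where y > 0.09) and of the lamp box (x > 0.59, y < -0.16, 0.14 high).
- vial_blue: Loose clear vial with a blue snap cap, upright, 14 to 28 g. Body 24 mm across and 46 mm tall, sediment inside; cap 26 to 27 mm across, from 46 to 58 mm up. Origin: centre of the underside, z up. Keep the gripper clear of the microscope (above 0.1 m high its parts begin at x = 0.51 m where y > 0.09) and of the lamp box (x > 0.59, y < -0.16, 0.14 high).
- vial_red: Loose clear vial with a red snap cap, upright, 14 to 28 g. Body 24 mm across and 46 mm tall, sediment inside; cap 26 to 27 mm across, from 46 to 58 mm up. Origin: centre of the underside, z up. Keep the gripper clear of the microscope (above 0.1 m high its parts begin at x = 0.51 m where y > 0.09) and of the lamp box (x > 0.59, y < -0.16, 0.14 high).
- block_yellow: Fixed yellow rack block, 52 x 52 x 30 mm, one of four in a row (54 mm apart) in the low grey carrier. In its top a round pocket 36 mm across, 22 mm deep, with a 4 mm chamfer. Origin: centre of the underside, 4 mm above the table; pocket floor 8 mm, mouth 30 mm above it. z up, y along the row. A vial in the pocket shows its upper 36 mm: hold it in its top half so that the fingers clear the block.
- block_white: Fixed white rack block, 52 x 52 x 30 mm, one of four in a row (54 mm apart) in the low grey carrier. In its top a round pocket 36 mm across, 22 mm deep, with a 4 mm chamfer. Origin: centre of the underside, 4 mm above the table; pocket floor 8 mm, mouth 30 mm above it. z up, y along the row. A vial in the pocket shows its upper 36 mm: hold it in its top half so that the fingers clear the block.
- block_blue: Fixed blue rack block, 52 x 52 x 30 mm, one of four in a row (54 mm apart) in the low grey carrier. In its top a round pocket 36 mm across, 22 mm deep, with a 4 mm chamfer. Origin: centre of the underside, 4 mm above the table; pocket floor 8 mm, mouth 30 mm above it. z up, y along the row. A vial in the pocket shows its upper 36 mm: hold it in its top half so that the fingers clear the block.
- block_red: Fixed red rack block, 52 x 52 x 30 mm, one of four in a row (54 mm apart) in the low grey carrier. In its top a round pocket 36 mm across, 22 mm deep, with a 4 mm chamfer. Origin: centre of the underside, 4 mm above the table; pocket floor 8 mm, mouth 30 mm above it. z up, y along the row. A vial in the pocket shows its upper 36 mm: hold it in its top half so that the fingers clear the block.
- vial_green: Loose specimen vial like the others but with a green cap: another sample's, there is no green block. Body 24 mm, cap 27 mm in diameter, 58 mm tall. Origin: centre of the underside, z up.
- open_glass: Small open glass with sediment in it and no cap, 35 mm in diameter, 45 mm tall, loose. Origin: centre of the underside, z up.

How it is judged:
At the end, for the whole second after the job is handed in: Yellow, white, blue and red vials each stand in their own colour's block: within 10 mm of its centre, underside within 4 mm of the pocket floor, within 0.15 rad of upright, at rest, released. Green vial and open glass upright, within 15 mm of their start (horizontal distance between vial_yellow and block_yellow below 0.01 m and z of vial_yellow in the frame of block_yellow below 0.012 m and angle between each of vial_yellow, vial_white, vial_blue, vial_red, vial_green, open_glass's own z axis and vertical below 0.15 rad and linear speed of each of vial_yellow, vial_white, vial_blue, vial_red below 0.01 m/s and horizontal distance between vial_white and block_white below 0.01 m and z of vial_white in the frame of block_white below 0.012 m and horizontal distance between vial_blue and block_blue below 0.01 m and z of vial_blue in the frame of block_blue below 0.012 m and horizontal distance between vial_red and block_red below 0.01 m and z of vial_red in the frame of block_red below 0.012 m and distance of each of vial_green, open_glass from where it was at the start of the episode below 0.015 m); the robot touches nothing.
It fails at once if the green-capped vial, which is to stay where it is, is shifted more than 15 mm (distance of vial_green from where it was at the start of the episode above 0.015 m).
It fails at once if the open glass, which is to stay where it is, is shifted more than 15 mm (distance of open_glass from where it was at the start of the episode above 0.015 m).
It fails at once if a vial is dropped into its block from more than about 25 mm up instead of being set down ((horizontal distance between vial_yellow and block_yellow below 0.03 m and z of vial_yellow in the frame of block_yellow below 0.03 m and linear speed of vial_yellow above 0.7 m/s) or (horizontal distance between vial_white and block_white below 0.03 m and z of vial_white in the frame of block_white below 0.03 m and linear speed of vial_white above 0.7 m/s) or (horizontal distance between vial_blue and block_blue below 0.03 m and z of vial_blue in the frame of block_blue below 0.03 m and linear speed of vial_blue above 0.7 m/s) or (horizontal distance between vial_red and block_red below 0.03 m and z of vial_red in the frame of block_red below 0.03 m and linear speed of vial_red above 0.7 m/s)).
It fails at once if a vial is laid down or tipped over (more than 60 degrees from upright) (angle between any of vial_yellow, vial_white, vial_blue, vial_red's own z axis and vertical above 1.05 rad).
It also fails if it takes over 128 s, if anything falls off the work surface, if the arm or the gripper's body presses on something with over 40 N, if the wrist force passes 120 N, or if a joint passes its speed limit or range.

## Robot

A 6-joint arm with a two-finger parallel gripper is mounted at the origin on the work surface; the furniture and walls round the work are solid. World frame = base frame: x ahead of the robot, y to its left, z up, the work surface at z = 0. Lengths are in m, angles in rad, forces in N, time in s.
With the tool pointing down it reaches from about 0.35 to 0.775 m from the base axis. Payload 7.3 kg.
Tool frame: the origin (TCP) lies at the very end of the fingers, on their centre line; the grasp point (between the pads) lies 19 mm behind it; z points along the fingers, y is the line along which they close (so a half turn about z gives the same grasp; the last joint's range is limited). The gripper opens to 92 mm and grips with 3 to 60 N. Pads are 19 mm wide; open, the fingers measure 130 mm over their backs; the gripper's body (75 mm by 190 mm) begins 47 mm behind the grasp point.
Start: joints at [0.955, 0.342, 1.524, -0, 1.275, -0.146], TCP at [0.238, 0.468, 0.227] pointing down, gripper open.
Joint ranges: [-2.53, 2.53], [-0.77, 2.02], [0.04, 2.7], [-1, 4.14], [0.28, 2.66], [-3.11, 3.11]. Speed limits (rad/s): [2.57, 2.57, 3.14, 3.14, 3.14, 3.14].

## Interface

Orientations are given as [roll, pitch, yaw] about the fixed x, y, z axes, in that order (R = Rz(yaw) Ry(pitch) Rx(roll)).
In Python, from cell import robot, read_camera, get_calibration gives the robot as it stands. The module is installed in compiled form; this text tells all that it offers.
- The arm moves only by the tool send_rows, never from a script. Its argument "plan" is a list of rows, each a list of 2 entries, a list of its own where there are three numbers: the shift along the tool's x, y, z as a fraction of full scale, then the turn, a rotation vector about the tool's x, y, z as a fraction of full scale. A call has exactly 10 rows; each row shifts and turns the commanded pose from where the row before left it, along the tool's axes as they then stand; what a row does not reach is not made up. Full scale, the value 1, is 0.025 m for a shift and 90 degrees for a turn. A row lasts 1/8 s, in which the tool goes at most 62.5 mm and 10.7 degrees, less where a joint would pass 70% of its speed; a pose out of reach is approached as far as the arm can. A call with a number of a shift or a turn outside -1 to 1 is refused whole. A call with a gripper value outside its range is refused whole. "gripper" is the opening, from -1 (shut) to 1 (fully open), so that 0 is half open, set as the call begins (left out, the last holds). The fingers move at their own pace and stop on an object; "force" is the grip in N (left out, the last holds). Time passes only in rows, so rows that do not move let the fingers close, or fill a call up. It gives the time, the measured TCP pose, the force, the opening and the grip force at its end, in the units of the state.
- robot.observe(): the state, without advancing time (a new reading comes with each control period).
- read_camera(name): name is "side" or "top" or "wrist"; returns (picture, depth): 480x640x3 uint8, blue, green, red; 480x640 float32, m along the optical axis (not along the pixel's ray), 0 where there is no reading.
- get_calibration(name): a dict with "intrinsics" (3x3 intrinsics, pixels), "rvec" (rotation vector, rad) and "tvec" (3), from world to camera coordinates, as OpenCV has them. Camera axes: x right, y down, z forward; pixel columns grow to the right and rows downward; lengths in m; the calibration is good to about 2 mm. A picture is of the moment at which its call begins: read the wrist's pose just before it. get_calibration takes no time and is no camera call; for the wrist camera it gives the pose at the moment of the call.
- robot.hand_in(): hands the job in; it is judged then, once.
The state is a dict: "time": time; "qpos": joint angles; "qvel": joint speeds; "joint_efforts": joint torques, N m; "tool_pos": TCP position; "tool_rot": TCP orientation; "contact_force": force on the tool from outside, world axes, zero at the start; "torque": the same for the moment, N m; "opening": finger opening in m; "grip_force": force on a finger pad.
Only numpy, scipy, OpenCV 4.12 (cv2) and the standard library are available. Lean on these libraries where they do the work, as an engineer would, in place of code of your own. Each camera call takes 0.05 s, during which the arm holds its last target. There are 200 camera calls.

## Working session

There is one attempt and no reset: what is moved stays moved. The work goes in short steps, Python scripts to look and compute and a tool call to move; the robot and the scene stay as the last step left them, time stands still between calls to the robot, and variables do not carry over. Pictures are saved under pics/ and viewed, at most 14 in all, crops included, and the job is handed in when it is done.

Besides the shell and the picture viewer there is one more tool, called as name(argument=value, ...), one argument or row to a line, values as JSON. send_rows: Moves the arm, as the interface text tells. Shift numbers are shares of 0.025 m and turn numbers shares of 90 degrees, none past 1 either way. Its arguments: {"type":"object","properties":{"plan":{"type":"array"},"gripper":{"type":"number"},"force":{"type":"number"}},"required":["plan"]}

```bash
mkdir -p pics
python3 - <<'E'
from cell import robot, read_camera, get_calibration
import cv2, numpy as np
print(robot.observe())
for n in ("top","side"):
    p,d=read_camera(n); cv2.imwrite(f"pics/{n}0.png",p); np.savez(f"{n}0.npz",p=p,d=d)
    c=get_calibration(n); R=cv2.Rodrigues(c["rvec"])[0]; print(n,c["intrinsics"].tolist(),(-R.T@c["tvec"].ravel()),R.tolist())
E
```

```text
{'time': 0.0, 'qpos': array([ 9.55020543e-01,  3.42749162e-01,  1.52502379e+00,  1.94189612e-05,
        1.27536259e+00, -1.45985736e-01]), 'qvel': array([-2.29894696e-03,  5.81949090e-05,  4.75648721e-06, -1.16145811e-03,
       -1.96022688e-04, -1.21145004e-03]), 'joint_efforts': array([ 2.37043561e-03, -4.31246209e+01, -2.44228417e+01,  7.20440643e-02,
        5.58807410e-02, -1.31952056e-04]), 'tool_pos': array([0.23740255, 0.46781067, 0.22602886]), 'tool_rot': array([-3.14006887e+00, -2.42812776e-04,  2.67179675e+00]), 'contact_force': array([0.73943219, 0.71160947, 0.0028004 ]), 'torque': array([-0.0178318 ,  0.03123036, -0.0213404 ]), 'grip_force': 0.0, 'opening': 0.09161999613426827}
top [[490.89127913025357, 0.0, 324.3577105565949], [0.0, 490.89127913025357, 250.61941556797217], [0.0, 0.0, 1.0]] [ 0.36947011 -0.01872761  1.14847482] [[-0.0006304914675898665, -0.9998570455086996, -0.016896479725755552], [-0.9902138556967895, 0.002982253299094184, -0.13952643531373168], [0.13955687896555372, 0.01664315810997455, -0.9900741804640297]]
side [[564.6399539868258, 0.0, 322.03627827381507], [0.0, 564.6399539868258, 240.61907318190455], [0.0, 0.0, 1.0]] [0.48505133 0.932045   0.62416224] [[-0.9987923623735336, -0.04902405892763495, -0.003233962052300001], [-0.02307082140405423, 0.5261122560016341, -0.8501021299141734], [0.043376883982579634, -0.8490009044348138, -0.5266079283535621]]
```

View pics/top0.png

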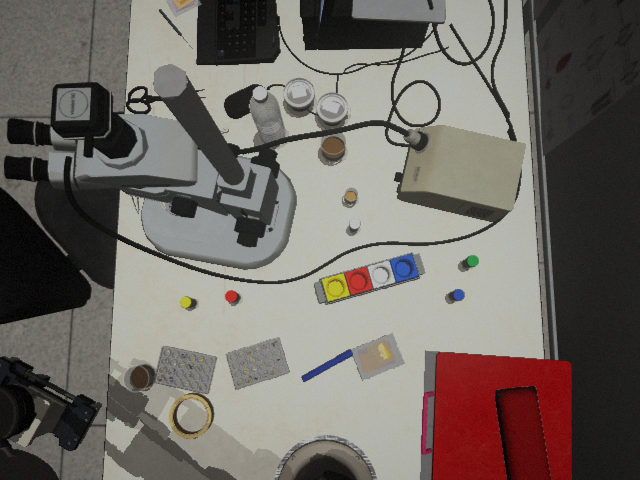

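View pics/side0.png

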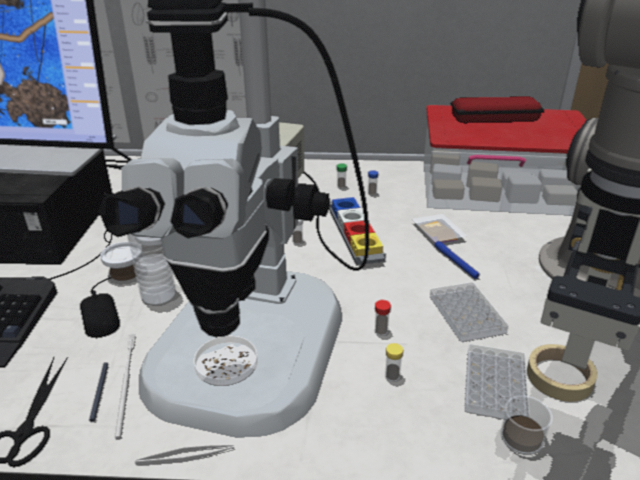

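Top view: yellow cap (187,302), red (232,297), white (354,226), with the open glass behind it at (350,198), blue (458,295) and green (471,261). Blocks: yellow (335,288), red (359,280), white (381,274), blue (404,267). A cable runs by the blocks and the white vial.

```bash
cat > h.py <<'E'
import cv2, numpy as np
from cell import robot, read_camera, get_calibration
def cal(n):
    c=get_calibration(n); return np.array(c["intrinsics"]),cv2.Rodrigues(np.array(c["rvec"]))[0],np.array(c["tvec"]).ravel()
def ray(c,u,v,z):
    K,R,t=c; o=-R.T@t; d=R.T@np.linalg.solve(K,[u,v,1.]); return o+d*(z-o[2])/d[2]
def cloud(c,d):
    K,R,t=c; v,u=np.mgrid[:480,:640]; X=np.stack([(u-K[0,2])*d/K[0,0],(v-K[1,2])*d/K[1,1],d],-1); return (X-t)@R
E
python3 - <<'E'
from h import *
f=np.load("top0.npz");p,d=f["p"],f["d"];c=cal("top");W=cloud(c,d)
hsv=cv2.cvtColor(p,cv2.COLOR_BGR2HSV);H,S,V=[hsv[...,i].astype(int) for i in range(3)]
sat=(S>120)&(V>80)
M={"yellow":sat&(H>20)&(H<35),"red":sat&((H<6)|(H>174)),"blue":sat&(H>105)&(H<130),"green":sat&(H>45)&(H<90)}
for k,m in M.items():
    n,l,s,ce=cv2.connectedComponentsWithStats(m.astype(np.uint8))
    for i in range(1,n):
        if 30<s[i,4]<900:
            u,v=ce[i];z=np.median(W[l==i][:,2]);print(k,s[i],ce[i].round(1),"z",z.round(3),"cap",ray(c,u,v,.058).round(4),"blk",ray(c,u,v,.034).round(4))
# white cap, glass
m=((S<40)&(V>150)&(W[...,2]>.045)&(W[...,2]<.075)).astype(np.uint8); m[:, :330]=0;m[:,420:]=0;m[:200]=0;m[300:]=0
n,l,s,ce=cv2.connectedComponentsWithStats(m)
for i in range(1,n): 
    if s[i,4]>20: print("white",s[i],ray(c,*ce[i],.058))
for a in ((350,198),(333,148),(140,377)):
    u,v=a; print(a,W[v,u],W[v-8:v+9:4,u,2].round(3),W[v,u-12:u+13:4,2].round(3),ray(c,u,v,.045))
# dark cable heights
dark=(V<70)&(W[...,2]>.006)
for u in list(range(200,520,20)):
    for v in np.where(dark[150:300,u])[0]+150:
        if v%2==0 and W[v,u,2]<.6: print((u,int(v)),W[v,u].round(3),end=" ")
np.save("w.npy",W)
cv2.imwrite("pics/crop.png",cv2.resize(p[130:330,170:490],None,fx=2.5,fy=2.5,interpolation=cv2.INTER_CUBIC))
E
```

```text
yellow [322 273  28  29 547] [335.4 287.1] z 0.031 cap [ 0.4414 -0.0249  0.058 ] blk [ 0.443  -0.0251  0.034 ]
yellow [180 297  12  11 103] [185.3 301.9] z 0.057 cap [0.409  0.3087 0.058 ] blk [0.4099 0.3159 0.034 ]
red [344 267  29  28 548] [358.  280.7] z 0.031 cap [ 0.4555 -0.0752  0.058 ] blk [ 0.4574 -0.0764  0.034 ]
red [225 290  12  12 111] [230.7 295.9] z 0.058 cap [0.4223 0.2079 0.058 ] blk [0.4235 0.2129 0.034 ]
blue [390 254  28  28 500] [403.5 268.1] z 0.031 cap [ 0.4834 -0.1765  0.058 ] blk [ 0.4859 -0.18    0.034 ]
blue [453 290  11  10  93] [458.2 294.4] z 0.057 cap [ 0.4248 -0.2957  0.058 ] blk [ 0.426  -0.3018  0.034 ]
blue [302 350  50  31 323] [327.2 365.1] z 0.015 cap [ 0.2719 -0.0063  0.058 ] blk [ 0.2698 -0.006   0.034 ]
green [467 255  11  12  96] [472.3 260.6] z 0.058 cap [ 0.4998 -0.3297  0.058 ] blk [ 0.5026 -0.3366  0.034 ]
white [349 218  12  11  93] [ 0.58631076 -0.06853538  0.058     ]
(350, 198) [ 0.65327063 -0.06020629  0.02097283] [0.016 0.02  0.021 0.027 0.   ] [ 0.001  0.004  0.044  0.021  0.022 -0.001 -0.002] [ 0.64722281 -0.05932238  0.045     ]
(
[... 3987 characters left out ...]
0.621 -0.294  0.111] (460, 204) [ 0.619 -0.297  0.099] (460, 206) [ 0.618 -0.301  0.083] (460, 208) [ 0.617 -0.305  0.068] (460, 210) [ 0.616 -0.309  0.052] (460, 212) [ 0.615 -0.312  0.038] (460, 214) [ 0.615 -0.317  0.017] (460, 238) [ 0.559 -0.318  0.007] (480, 206) [ 0.611 -0.335  0.115] (480, 208) [ 0.61  -0.339  0.1  ] (480, 210) [ 0.608 -0.343  0.086] (480, 212) [ 0.606 -0.347  0.075] (480, 214) [ 0.606 -0.353  0.054] (480, 216) [ 0.604 -0.356  0.043] (480, 218) [ 0.602 -0.36   0.028] (480, 232) [ 0.573 -0.365  0.007] (500, 210) [ 0.6   -0.374  0.123] (500, 212) [ 0.598 -0.379  0.11 ] (500, 214) [ 0.598 -0.385  0.09 ] (500, 216) [ 0.596 -0.388  0.08 ] (500, 218) [ 0.607 -0.414  0.006]
```

View pics/crop.png

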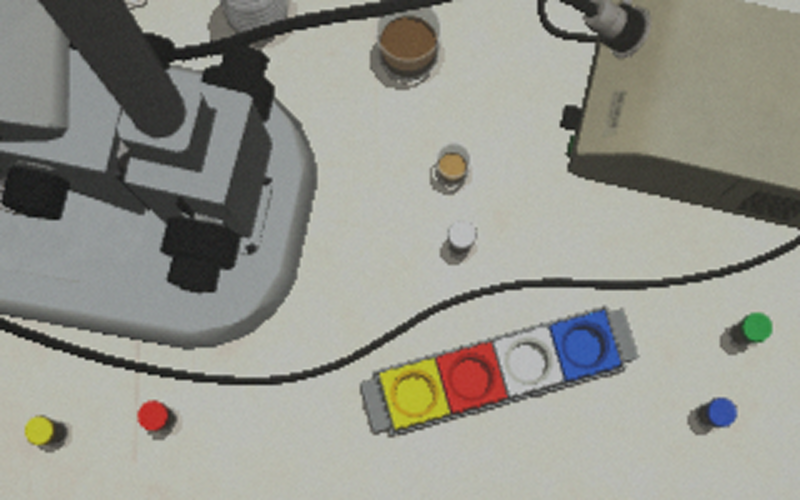

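Crop: the cable comes down from the microscope past the red vial and lies on the table by the yellow block. The open glass is just behind the white vial. Next I check the cable's height near the yellow and red vials and write a small pose-difference helper.

```bash
cat >> h.py <<'E'
from scipy.spatial.transform import Rotation as Ro
def todo(p,yaw,tilt=0.):
    """remaining shift in present tool axes (units of .025 m), and turn (units of 90deg) to tool pointing down with yaw, tilted (deg) so hand leans to -x"""
    s=robot.observe(); R=Ro.from_euler("xyz",s["tool_rot"])
    T=Ro.from_euler("y",-tilt,degrees=True)*Ro.from_euler("xyz",[180,0,yaw],degrees=True)
    d=np.array(p)-s["tool_pos"]
    print("t",round(s["time"],2),"pos",s["tool_pos"].round(4),"rot",np.degrees(s["tool_rot"]).round(1),"open",round(s["opening"],4),"grip",round(s["grip_force"],1),"F",s["contact_force"].round(1))
    print(" shift now-axes",(R.inv().apply(d)/.025).round(3)," shift target-axes",(T.inv().apply(d)/.025).round(3)," turn",((R.inv()*T).as_rotvec()/(np.pi/2)).round(3))
E
python3 - <<'E'
from h import *
W=np.load("w.npy");p=np.load("top0.npz")["p"];V=p.max(2)
for u in range(60,320,10):
    for v in range(180,300):
        if V[v,u]<60 and V[v-1,u]>=60 and W[v,u,0]<.53: print((u,v),W[v+1,u].round(3),end=" ")
print()
# everything above .1 with x<.56 and .0<y<.5
m=(W[...,2]>.1)&(W[...,0]<.52)&(W[...,0]>.3)
P=W[m]
for y in np.arange(-.5,.5,.05):
    q=P[(P[:,1]>=y)&(P[:,1]<y+.05)]
    if len(q): print(y.round(2),len(q),q.min(0).round(3),q.max(0).round(3))
# second view of caps
c=cal("side");f=np.load("side0.npz");hsv=cv2.cvtColor(f["p"],cv2.COLOR_BGR2HSV)
Wd=cloud(c,f["d"])
for k,(u,v) in dict(red=(382,308),yellow=(394,351),green=(341,168),blue=(373,174)).items():
    w=Wd[v-14:v+15,u-12:u+13]; sat=hsv[v-14:v+15,u-12:u+13,1]>120
    q=w[sat&(w[...,2]>.045)&(w[...,2]<.062)]; print(k,((q.min(0)+q.max(0))/2).round(4),np.ptp(q,axis=0).round(3))
todo([.34,.40,.16],180)
E
```

```text
(80, 273) [ 0.488  0.641 -0.119] (90, 286) [ 0.454  0.606 -0.106] (120, 236) [0.494 0.303 0.422] (130, 241) [0.489 0.295 0.403] (140, 245) [0.486 0.287 0.384] (150, 250) [0.48  0.277 0.365] (160, 254) [0.476 0.268 0.345] (170, 258) [0.472 0.258 0.325] (180, 262) [0.468 0.247 0.303] (190, 266) [0.463 0.237 0.278] (200, 269) [0.46  0.224 0.259] (210, 272) [0.457 0.211 0.234] (220, 275) [0.453 0.198 0.21 ] (230, 277) [0.451 0.183 0.187] (240, 279) [0.449 0.168 0.164] (250, 280) [0.449 0.152 0.137] (260, 281) [0.449 0.136 0.109] (270, 282) [0.449 0.117 0.087] (280, 281) [0.452 0.098 0.064] (290, 280) [0.457 0.078 0.038] (300, 277) [0.464 0.056 0.031] (310, 273) [0.475 0.034 0.013] 
-0.35 24 [ 0.3   -0.339  0.152] [ 0.303 -0.301  0.166]
-0.3 73 [ 0.301 -0.3    0.151] [ 0.306 -0.251  0.166]
-0.25 59 [ 0.301 -0.25   0.105] [ 0.307 -0.222  0.167]
-0.05 1210 [ 0.369 -0.019  1.148] [ 0.369 -0.019  1.148]
0.1 106 [0.447 0.13  0.102] [0.52  0.149 0.227]
0.15 157 [0.447 0.15  0.128] [0.52  0.2   0.226]
0.2 183 [0.452 0.2   0.213] [0.472 0.25  0.31 ]
0.25 287 [0.466 0.25  0.303] [0.495 0.3   0.421]
0.3 310 [0.489 0.3   0.404] [0.52  0.335 0.501]
red [0.425  0.2115 0.0544] [0.024 0.027 0.013]
yellow [0.4119 0.3135 0.0542] [0.022 0.024 0.012]
green [ 0.5014 -0.3244  0.0555] [0.017 0.024 0.011]
blue [ 0.4263 -0.2905  0.054 ] [0.019 0.024 0.012]
t 0.1 pos [0.2375 0.4678 0.2261] rot [-179.9   -0.   153.1] open 0.0918 grip 0.0 F [ 0.8  0.4 -0.4]
 shift now-axes [-4.886 -0.559  2.645]  shift target-axes [-4.102 -2.714  2.645]  turn [-0.001 -0.    -0.299]
```

```bash
python3 -c "
from h import *
todo([.367,.311,.17],180,20)"
```

```text
t 0.1 pos [0.2375 0.4678 0.2261] rot [-179.9   -0.   153.1] open 0.0918 grip 0.0 F [ 0.8  0.4 -0.4]
 shift now-axes [-7.461 -3.245  2.248]  shift target-axes [-4.101 -6.274  3.882]  turn [-0.053 -0.218 -0.296]
```

send_rows(
  plan=[
    [[0, 0, 0], [-0.0133, -0.0545, -0.074]],
    [[0, 0, 0], [-0.0133, -0.0545, -0.074]],
    [[0, 0, 0], [-0.0133, -0.0545, -0.074]],
    [[0, 0, 0], [-0.0133, -0.0545, -0.074]],
    [[-0.68, -1, 0.6], [0, 0, 0]],
    [[-0.68, -1, 0.6], [0, 0, 0]],
    [[-0.68, -1, 0.6], [0, 0, 0]],
    [[-0.68, -1, 0.6], [0, 0, 0]],
    [[-0.68, -1, 0.6], [0, 0, 0]],
    [[-0.68, -1, 0.6], [0, 0, 0]],
  ],
  gripper=0.15,
  force=15,
)

```text
time: 1.35
tool_pos: [0.3647, 0.3173, 0.1764]
tool_rot: [3.14, 0.349, 3.141]
contact_force: [0.8, 1.2, 0.4]
opening: 0.053
grip_force: 0.0
```

Run:
```python
from h import *
todo([.417,.311,.031],180,20)
c=cal("wrist");p,d=read_camera("wrist");cv2.imwrite("pics/w1.png",p)
W=cloud(c,d);hsv=cv2.cvtColor(p,cv2.COLOR_BGR2HSV)
m=(hsv[...,1]>110)&(hsv[...,0]>18)&(hsv[...,0]<36)&(W[...,2]>.053)&(W[...,2]<.064)
q=W[m];print(len(q),q.mean(0),((q.min(0)+q.max(0))/2),np.ptp(q,axis=0))
```

```text
t 1.35 pos [0.3647 0.3173 0.1764] rot [179.9  20.  180. ] open 0.053 grip 0.0 F [0.8 1.2 0.4]
 shift now-axes [ 0.023 -0.258  6.178]  shift target-axes [ 0.024 -0.25   6.179]  turn [ 0.001 -0.    -0.   ]
713 [0.41114097 0.31108621 0.05556619] [0.42648852 0.21601941 0.05785717] [0.05474224 0.21534943 0.00971068]
```

View pics/w1.png

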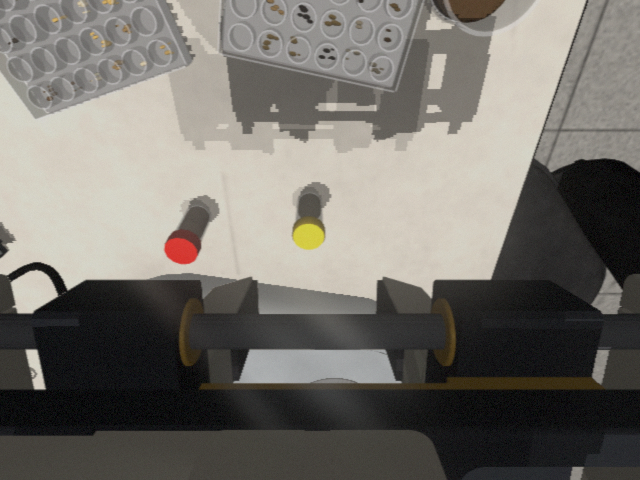

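Wrist view: yellow cap at (308,235), red at (182,250); fingers clear. The position agrees at about (0.411, 0.311).

send_rows(
  plan=[
    [[0, -0.12, 0.8], [0, 0, 0]],
    [[0, -0.13, 0.8], [0, 0, 0]],
    [[0, 0, 0.8], [0, 0, 0]],
    [[0, 0, 0.8], [0, 0, 0]],
    [[0, 0, 0.8], [0, 0, 0]],
    [[0, 0, 0.8], [0, 0, 0]],
    [[0, 0, 0.6], [0, 0, 0]],
    [[0, 0, 0.5], [0, 0, 0]],
    [[0.02, 0, 0.28], [0, 0, 0]],
    [[0, 0, 0], [0, 0, 0]],
  ],
)

```text
time: 2.65
tool_pos: [0.4167, 0.3122, 0.0312]
tool_rot: [3.14, 0.349, 3.141]
contact_force: [-0.7, -0.6, 0.5]
opening: 0.053
grip_force: 0.0
```

send_rows(
  plan=[
    [[0, 0, 0], [0, 0, 0]],
    [[0, 0, 0], [0, 0, 0]],
    [[0, 0, 0], [0, 0, 0]],
    [[0, 0, 0], [0, 0, 0]],
    [[0, 0, 0], [0, 0, 0]],
    [[0, 0, 0], [0, 0, 0]],
    [[0, 0, 0], [0, 0, 0]],
    [[0, 0, -0.2], [0, 0, 0]],
    [[0, 0, -0.3], [0, 0, 0]],
    [[0, 0, -0.5], [0, 0, 0]],
  ],
  gripper=-0.6,
)

```text
time: 3.9
tool_pos: [0.4077, 0.3121, 0.0554]
tool_rot: [3.14, 0.349, 3.141]
contact_force: [0.0, -0.4, -0.4]
opening: 0.0243
grip_force: 15.0
```

Run:
```python
from h import *
todo([.383,.311,.15],105.5,20)
c=cal("wrist");p,d=read_camera("wrist");cv2.imwrite("pics/w2.png",p)
```

```text
t 3.9 pos [0.4077 0.3121 0.0554] rot [179.9  20.  180. ] open 0.0243 grip 15.0 F [ 0.  -0.4 -0.4]
 shift now-axes [-0.364 -0.038 -3.896]  shift target-axes [-0.139  0.341 -3.895]  turn [ 0.    -0.001  0.828]
```

View pics/w2.png

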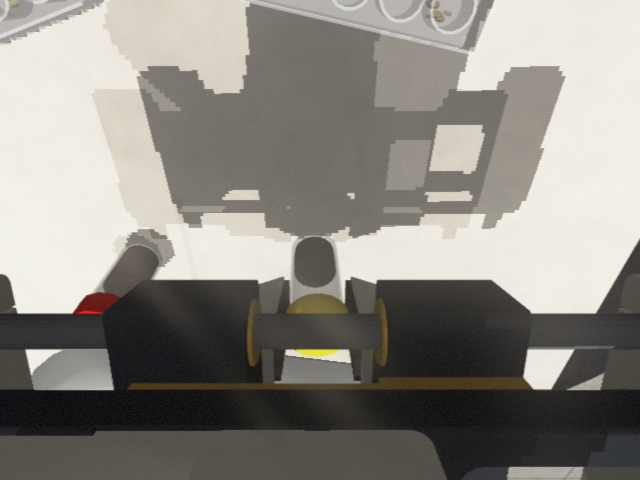

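Wrist view: the vial sits upright between the pads at (317,320), and red is still standing. Any yaw change has to be about the world vertical, so I fix the helper for that.

```bash
sed -i 's/T=Ro.from_euler("y",-tilt,degrees=True)\*Ro.from_euler("xyz",\[180,0,yaw\],degrees=True)/T=Ro.from_euler("xyz",[180,0,yaw],degrees=True)*Ro.from_euler("y",-tilt,degrees=True)/' h.py; python3 -c "
from h import *
todo([.37,.311,.13],180,20)
todo([.37,.01,.13],180,20)
todo([.37,.01,.13],105.5,20)"
```

```text
t 3.95 pos [0.4079 0.3126 0.0569] rot [179.8  20.1 180. ] open 0.0246 grip 15.0 F [-0.8  1.6  1.1]
 shift now-axes [ 0.421 -0.055 -3.267]  shift target-axes [ 0.426 -0.063 -3.267]  turn [ 0.002  0.001 -0.   ]
t 3.95 pos [0.4079 0.3126 0.0569] rot [179.8  20.1 180. ] open 0.0246 grip 15.0 F [-0.8  1.6  1.1]
 shift now-axes [  0.417 -12.095  -3.298]  shift target-axes [  0.426 -12.103  -3.267]  turn [ 0.002  0.001 -0.   ]
t 3.95 pos [0.4079 0.3126 0.0569] rot [179.8  20.1 180. ] open 0.0246 grip 15.0 F [-0.8  1.6  1.1]
 shift now-axes [  0.417 -12.095  -3.298]  shift target-axes [-11.579  -4.697   1.103]  turn [ 0.285 -0.     0.778]
```

send_rows(
  plan=[
    [[0.11, 0, -0.7], [0, 0, 0]],
    [[0.11, 0, -0.9], [0, 0, 0]],
    [[0.11, 0, -0.9], [0, 0, 0]],
    [[0.11, 0, -0.8], [0, 0, 0]],
    [[0, -0.7, 0], [0, 0, 0]],
    [[0, -1, 0], [0, 0, 0]],
    [[0, -1, 0], [0, 0, 0]],
    [[0, -1, 0], [0, 0, 0]],
    [[0, -1, 0], [0, 0, 0]],
    [[0, -1, 0], [0, 0, 0]],
  ],
)

```text
time: 5.2
tool_pos: [0.369, 0.1678, 0.1279]
tool_rot: [3.141, 0.348, 3.141]
contact_force: [-0.0, -0.3, -0.0]
opening: 0.0244
grip_force: 15.0
```

send_rows(
  plan=[
    [[0, -1, 0], [0, 0, 0]],
    [[0, -1, 0], [0, 0, 0]],
    [[0, -1, 0], [0, 0, 0]],
    [[0, -1, 0], [0, 0, 0]],
    [[0, -1, 0], [0, 0, 0]],
    [[0, -1, 0], [0, 0, 0]],
    [[0, 0, 0], [0.0356, 0, 0.0972]],
    [[0, 0, 0], [0.0356, 0, 0.0972]],
    [[0, 0, 0], [0.0356, 0, 0.0972]],
    [[0, 0, 0], [0.0356, 0, 0.0972]],
  ],
)

```text
time: 6.45
tool_pos: [0.367, 0.0191, 0.1266]
tool_rot: [-3.139, 0.338, 2.644]
contact_force: [0.1, 0.3, -0.6]
opening: 0.0251
grip_force: 15.0
```

send_rows(
  plan=[
    [[0, 0, 0], [0.0356, 0, 0.0972]],
    [[0, 0, 0], [0.0356, 0, 0.0972]],
    [[0, 0, 0], [0.0356, 0, 0.0972]],
    [[0, 0, 0], [0.0356, 0, 0.0972]],
    [[0, 0, 0], [0, 0, 0]],
    [[0, 0, 0], [0, 0, 0]],
    [[0, 0, 0], [0, 0, 0]],
    [[0, 0, 0], [0, 0, 0]],
    [[0, 0, 0], [0, 0, 0]],
    [[0, 0, 0], [0, 0, 0]],
  ],
)

```text
time: 7.7
tool_pos: [0.368, 0.02, 0.1272]
tool_rot: [-3.132, 0.342, 2.005]
contact_force: [-0.6, 0.9, -0.0]
opening: 0.0244
grip_force: 15.0
```

Run:
```python
from h import *
todo([.43,-.025,.11],105.5,20)
c=cal("wrist");p,d=read_camera("wrist");cv2.imwrite("pics/w3.png",p)
# second-view of blocks: side camera pocket rims, plus wrist
for n in("wrist","side","top"):
    c=cal(n);p,d=read_camera(n);W=cloud(c,d);hsv=cv2.cvtColor(p,cv2.COLOR_BGR2HSV);H,S,V=[hsv[...,i].astype(int) for i in range(3)]
    top=(W[...,2]>.024)&(W[...,2]<.044)&(W[...,0]>.40)&(W[...,0]<.55)&(W[...,1]<.02)&(W[...,1]>-.24)
    for k,m in dict(yellow=(S>110)&(H>20)&(H<35),red=(S>110)&((H<6)|(H>174)),blue=(S>110)&(H>105)&(H<130)).items():
        mm=(m&top).astype(np.uint8);k_,l,s,_=cv2.connectedComponentsWithStats(mm)
        if k_<2: continue
        i=1+s[1:,4].argmax(); cs=np.argwhere(l==i)[:,::-1].astype(np.float32)
        (u,v),wh,a=cv2.minAreaRect(cs); print(n,k,s[i,4],wh,ray(c,u,v,.034).round(4), np.median(W[l==i][:,2]).round(4))
```

```text
t 7.7 pos [0.368  0.02   0.1272] rot [-179.4   19.6  114.9] open 0.0244 grip 15.0 F [-0.6  0.9 -0. ]
 shift now-axes [-2.289  1.508  1.529]  shift target-axes [-2.017  1.908  1.465]  turn [ 0.029 -0.004  0.098]
wrist yellow 1491 (78.01785278320312, 31.628856658935547) [ 0.4389 -0.0058  0.034 ] 0.032
wrist red 24 (2.0, 9.0) [ 0.4502 -0.103   0.034 ] 0.0326
side yellow 189 (19.0, 14.0) [ 0.4644 -0.0117  0.034 ] 0.0328
side red 186 (13.824529647827148, 20.130456924438477) [ 0.4688 -0.0739  0.034 ] 0.0329
side blue 196 (12.646480560302734, 24.32015609741211) [ 0.4902 -0.1787  0.034 ] 0.0329
top yellow 340 (23.466745376586914, 23.083616256713867) [ 0.4431 -0.0251  0.034 ] 0.0334
top red 351 (24.038095474243164, 22.939210891723633) [ 0.4576 -0.0769  0.034 ] 0.033
top blue 341 (23.56252670288086, 22.987831115722656) [ 0.4866 -0.1806  0.034 ] 0.0331
```

View pics/w3.png

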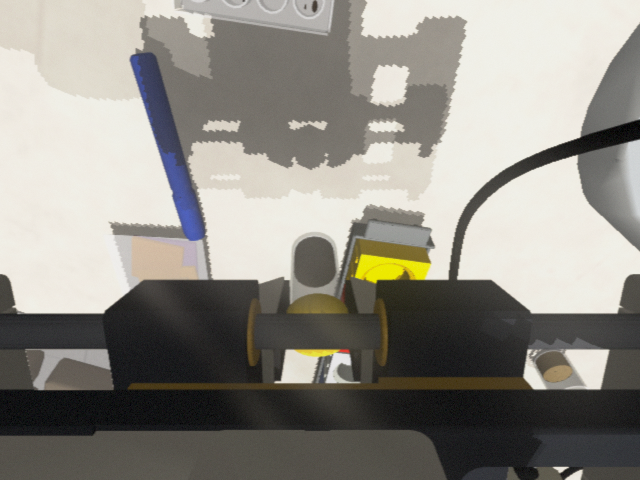

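Wrist view: vial upright in the grip, yellow pocket visible at (390,270), and the yaw is still about 9° short. I check the block centres with the unobstructed first side view.

Run:
```python
from h import *
f=np.load("side0.npz");p,d=f["p"],f["d"];c=cal("side");W=cloud(c,d);hsv=cv2.cvtColor(p,cv2.COLOR_BGR2HSV);H,S,V=[hsv[...,i].astype(int) for i in range(3)]
box=(W[...,2]>.0325)&(W[...,2]<.042)&(W[...,0]>.40)&(W[...,0]<.55)&(W[...,1]<.02)&(W[...,1]>-.24)
for k,m in dict(yellow=(S>110)&(H>20)&(H<35),red=(S>110)&((H<6)|(H>174)),blue=(S>110)&(H>105)&(H<130)).items():
    q=np.argwhere(m&box)[:,::-1].astype(np.float32); q=np.array([ray(c,u,v,.034)[:2] for u,v in q],np.float32); print(k,len(q),cv2.minAreaRect(q))
todo([.4453,-.0298,.10],105.5,20)
```

```text
yellow 186 ((0.4462100863456726, -0.021650265902280807), (0.05109172686934471, 0.05663366988301277), 15.737110137939453)
red 114 ((0.461160808801651, -0.07633492350578308), (0.05035751685500145, 0.04891575127840042), 15.034663200378418)
blue 111 ((0.49004098773002625, -0.17994046211242676), (0.050602301955223083, 0.047129616141319275), 15.474187850952148)
t 7.9 pos [0.368  0.02   0.1271] rot [-179.4   19.6  114.9] open 0.0244 grip 15.0 F [-0.2  0.2 -0.4]
 shift now-axes [-2.564  1.988  2.044]  shift target-axes [-2.209  2.447  1.958]  turn [ 0.029 -0.004  0.098]
```

send_rows(
  plan=[
    [[0, 0, 0], [0.0145, -0.002, 0.049]],
    [[0, 0, 0], [0.0145, -0.002, 0.049]],
    [[-0.367, 0.415, 0.327], [0, 0, 0]],
    [[-0.367, 0.415, 0.327], [0, 0, 0]],
    [[-0.367, 0.415, 0.327], [0, 0, 0]],
    [[-0.367, 0.415, 0.327], [0, 0, 0]],
    [[-0.367, 0.415, 0.327], [0, 0, 0]],
    [[-0.367, 0.415, 0.327], [0, 0, 0]],
    [[0, 0, 0], [0, 0, 0]],
    [[0, 0, 0], [0, 0, 0]],
  ],
)

```text
time: 9.15
tool_pos: [0.4459, -0.0294, 0.0997]
tool_rot: [-3.141, 0.349, 1.841]
contact_force: [0.8, 0.6, -0.6]
opening: 0.0247
grip_force: 15.0
```

Run:
```python
from h import *
todo([.4463,-.0293,.0445],105.5,20)
a=read_camera("side")[0]; w=read_camera("wrist")[0]
cv2.imwrite("pics/p1.png",np.hstack([cv2.resize(a[150:310,260:440],(400,356)),cv2.resize(w[180:400],(400,356)) if 0 else cv2.resize(w[130:420,170:500],(400,356))]))
```

```text
t 9.15 pos [ 0.4459 -0.0294  0.0997] rot [-180.    20.   105.5] open 0.0247 grip 15.0 F [ 0.8  0.6 -0.6]
 shift now-axes [0.753 0.018 2.077]  shift target-axes [0.754 0.017 2.077]  turn [-0. -0. -0.]
```

View pics/p1.png

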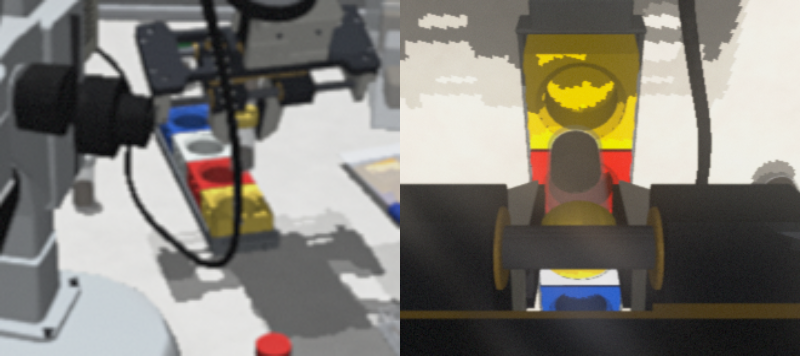

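Side view: vial hangs over the blocks. Wrist view: it is centred across the row. I check the along-row position numerically, by projecting the expected points.

Run:
```python
from h import *
n="wrist";K,R,t=c=cal(n);p,d=read_camera(n)
print("cam",-R.T@t)
pr=lambda X:((K@(R@np.array(X)+t))[:2]/(K@(R@np.array(X)+t))[2]).round(1)
print("vial bottom",pr([.4447,-.0235,.0687]),"pocket",pr([.4447,-.0235,.034]))
hsv=cv2.cvtColor(p,cv2.COLOR_BGR2HSV);H,S,V=[hsv[...,i].astype(int) for i in range(3)]
W=cloud(c,d);m=(S>110)&(H>20)&(H<35)&(W[...,2]>.029)&(W[...,2]<.038);q=W[m]
print(cv2.minAreaRect(q[:,:2].astype(np.float32)))
# near vial bottom: low edge at image ~ crop scale .825/.815
print(W[150:290:6,313].round(3).tolist())
todo([.4463,-.0293,.0445],105.5,20)
```

```text
cam [0.41509914 0.08627048 0.22326233]
vial bottom [315.4 250.8] pocket [315.6 215.3]
((0.4594056308269501, -0.07028757035732269), (0.05208226665854454, 0.15077897906303406), 15.511056900024414)
[[0.434, 0.008, 0.018], [0.435, 0.005, 0.019], [0.436, 0.001, 0.017], [0.436, 0.001, 0.026], [0.437, 0.001, 0.033], [0.438, -0.003, 0.033], [0.441, -0.017, 0.01], [0.442, -0.021, 0.011], [0.443, -0.025, 0.012], [0.444, -0.029, 0.012], [0.446, -0.034, 0.011], [0.447, -0.038, 0.011], [0.448, -0.041, 0.012], [0.448, -0.042, 0.019], [0.441, -0.013, 0.07], [0.441, -0.012, 0.076], [0.441, -0.013, 0.08], [0.441, -0.013, 0.085], [0.441, -0.013, 0.089], [0.441, -0.013, 0.094], [0.441, -0.013, 0.098], [0.441, -0.012, 0.102], [0.441, -0.013, 0.106], [0.441, -0.014, 0.108]]
t 9.3 pos [ 0.446  -0.0291  0.1   ] rot [180.   20.  105.5] open 0.0244 grip 15.0 F [0.  0.8 0.4]
 shift now-axes [0.75  0.01  2.089]  shift target-axes [0.75  0.01  2.088]  turn [ 0. -0.  0.]
```

Vial centre (0.444,-0.0246), pocket about (0.444,-0.0245). They match, so I lower.

send_rows(
  plan=[
    [[0.1, 0, 0.27], [0, 0, 0]],
    [[0.1, 0, 0.28], [0, 0, 0]],
    [[0.1, 0, 0.28], [0, 0, 0]],
    [[0.1, 0, 0.28], [0, 0, 0]],
    [[0.1, 0, 0.28], [0, 0, 0]],
    [[0.1, 0, 0.28], [0, 0, 0]],
    [[0.1, 0, 0.28], [0, 0, 0]],
    [[0.05, 0, 0.14], [0, 0, 0]],
    [[0, 0, 0], [0, 0, 0]],
    [[0, 0, 0], [0, 0, 0]],
  ],
)

```text
time: 10.55
tool_pos: [0.4465, -0.0296, 0.0444]
tool_rot: [3.141, 0.349, 1.841]
contact_force: [-0.4, -0.1, -0.3]
opening: 0.0246
grip_force: 15.0
```

send_rows(
  plan=[
    [[0, 0, 0], [0, 0, 0]],
    [[0, 0, 0], [0, 0, 0]],
    [[0, 0, 0], [0, 0, 0]],
    [[0, 0, 0], [0, 0, 0]],
    [[0, 0, -0.4], [0, 0, 0]],
    [[0, 0, -0.8], [0, 0, 0]],
    [[0, 0, -1], [0, 0, 0]],
    [[0, 0, -1], [0, 0, 0]],
    [[0, 0, -1], [0, 0, 0]],
    [[0, 0, 0], [0, 0, 0]],
  ],
  gripper=-0.2,
)

```text
time: 11.8
tool_pos: [0.4377, 0.0056, 0.1449]
tool_rot: [3.137, 0.349, 1.84]
contact_force: [0.1, -0.7, 0.2]
opening: 0.0367
grip_force: 0.0
```

Run:
```python
from h import *
todo([.38,.02,.14],180,20)
todo([.38,.21,.14],180,20)
n="wrist";c=cal(n);p,d=read_camera(n);cv2.imwrite("pics/w4.png",p)
a=read_camera("side")[0];cv2.imwrite("pics/p2.png",np.hstack([cv2.resize(a[150:310,260:440],(400,356)),cv2.resize(p,(400,356))]))
```

```text
t 11.8 pos [0.4377 0.0056 0.1449] rot [179.7  20.  105.5] open 0.0367 grip 0.0 F [ 0.1 -0.7  0.2]
 shift now-axes [ 1.166 -2.071 -0.226]  shift target-axes [ 2.236  0.575 -0.606]  turn [-0.281  0.002 -0.778]
t 11.8 pos [0.4377 0.0056 0.1449] rot [179.7  20.  105.5] open 0.0367 grip 0.0 F [ 0.1 -0.7  0.2]
 shift now-axes [ 8.048 -0.035 -2.725]  shift target-axes [ 2.236  8.175 -0.606]  turn [-0.281  0.002 -0.778]
```

View pics/p2.png

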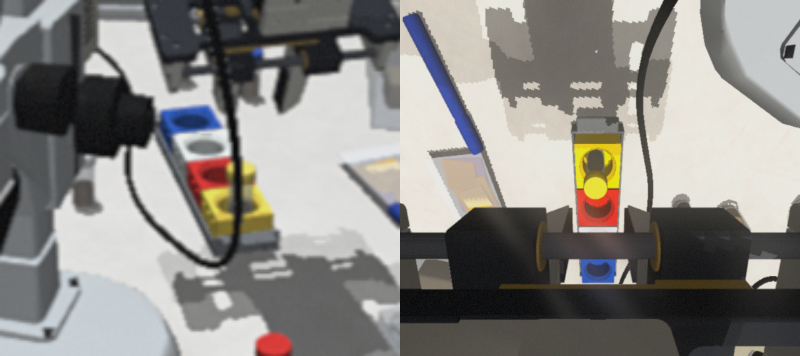

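Yellow is seated upright in its block (side crop (240,185)), with the gripper clear. For red I use yaw 170 and tilt 25 to stay off the cable.

Run:
```python
from h import *
todo([.38,.02,.16],170,25)
todo([.377,.2185,.15],170,25)
```

```text
t 11.9 pos [0.4366 0.005  0.143 ] rot [180.   20.  105.5] open 0.0367 grip 0.0 F [ 0.3  0.5 -0.6]
 shift now-axes [ 0.877 -2.02  -1.044]  shift target-axes [ 1.826  0.197 -1.603]  turn [-0.274 -0.05  -0.662]
t 11.9 pos [0.4366 0.005  0.143 ] rot [180.   20.  105.5] open 0.0367 grip 0.0 F [ 0.3  0.5 -0.6]
 shift now-axes [ 8.235 -0.014 -3.293]  shift target-axes [ 3.351  7.995 -1.873]  turn [-0.274 -0.05  -0.662]
```

send_rows(
  plan=[
    [[0.3, -0.67, -0.35], [0, 0, 0]],
    [[0.3, -0.67, -0.35], [0, 0, 0]],
    [[0.3, -0.67, -0.35], [0, 0, 0]],
    [[0, 0, 0], [-0.039, -0.007, -0.0945]],
    [[0, 0, 0], [-0.039, -0.007, -0.0945]],
    [[0, 0, 0], [-0.039, -0.007, -0.0945]],
    [[0, 0, 0], [-0.039, -0.007, -0.0945]],
    [[0, 0, 0], [-0.039, -0.007, -0.0945]],
    [[0, 0, 0], [-0.039, -0.007, -0.0945]],
    [[0, 0, 0], [-0.039, -0.007, -0.0945]],
  ],
  gripper=0.15,
)

```text
time: 13.15
tool_pos: [0.3783, 0.0217, 0.1594]
tool_rot: [3.137, 0.425, 2.902]
contact_force: [0.1, 0.8, 0.1]
opening: 0.0526
grip_force: 0.0
```

send_rows(
  plan=[
    [[0.19, 0.97, -0.034], [0, 0, 0]],
    [[0.19, 0.97, -0.034], [0, 0, 0]],
    [[0.19, 0.97, -0.034], [0, 0, 0]],
    [[0.19, 0.97, -0.034], [0, 0, 0]],
    [[0.19, 0.97, -0.034], [0, 0, 0]],
    [[0.19, 0.97, -0.034], [0, 0, 0]],
    [[0.19, 0.97, -0.034], [0, 0, 0]],
    [[0.19, 0.97, -0.034], [0, 0, 0]],
    [[0, 0, 0], [0, 0, 0]],
    [[0, 0, 0], [0, 0, 0]],
  ],
)

```text
time: 14.4
tool_pos: [0.3889, 0.218, 0.1506]
tool_rot: [3.138, 0.424, 2.898]
contact_force: [0.4, 0.6, -0.1]
opening: 0.0526
grip_force: 0.0
```

```bash
cat >> h.py <<'E'
def cap(lo,hi,xy):
    c=cal("wrist");p,d=read_camera("wrist");W=cloud(c,d);h=cv2.cvtColor(p,cv2.COLOR_BGR2HSV)
    H,S,V=[h[...,i].astype(int) for i in range(3)]
    col=(S>110)&(((H-lo)%180)<=((hi-lo)%180)) if lo is not None else (S<60)&(V>110)
    m=col&(W[...,2]>.053)&(W[...,2]<.064)&(np.hypot(W[...,0]-xy[0],W[...,1]-xy[1])<.03); q=W[m]
    print("cap",len(q),q.mean(0).round(4),((q.min(0)+q.max(0))/2).round(4),np.ptp(q,axis=0).round(4))
E
python3 - <<'E'
from h import *
cap(174,6,(.424,.21))
todo([.432,.209,.032],170,25)
E
```

```text
cap 921 [0.4239 0.2102 0.0567] [0.4251 0.21   0.0557] [0.0268 0.0251 0.0054]
t 14.45 pos [0.3892 0.2178 0.1507] rot [179.8  24.3 166. ] open 0.0529 grip 0.0 F [ 0.1 -0.5  0.3]
 shift now-axes [0.362 0.054 5.046]  shift target-axes [ 0.422 -0.048  5.042]  turn [-0.016 -0.008 -0.04 ]
```

send_rows(
  plan=[
    [[0.12, 0.02, 0.6], [0, 0, 0]],
    [[0.12, 0.02, 0.7], [0, 0, 0]],
    [[0.12, 0.014, 0.7], [0, 0, 0]],
    [[0, 0, 0.7], [0, 0, 0]],
    [[0, 0, 0.7], [0, 0, 0]],
    [[0, 0, 0.6], [0, 0, 0]],
    [[0, 0, 0.5], [0, 0, 0]],
    [[0, 0, 0.34], [0, 0, 0]],
    [[0, 0, 0.2], [0, 0, 0]],
    [[0, 0, 0], [0, 0, 0]],
  ],
)

```text
time: 15.7
tool_pos: [0.4327, 0.2093, 0.0322]
tool_rot: [3.137, 0.424, 2.897]
contact_force: [-0.2, -0.1, 0.0]
opening: 0.0528
grip_force: 0.0
```

send_rows(
  plan=[
    [[0, 0, 0], [0, 0, 0]],
    [[0, 0, 0], [0, 0, 0]],
    [[0, 0, 0], [0, 0, 0]],
    [[0, 0, 0], [0, 0, 0]],
    [[0, 0, 0], [0, 0, 0]],
    [[0, 0, 0], [0, 0, 0]],
    [[0, 0, 0], [0, 0, 0]],
    [[0, 0, -0.2], [0, 0, 0]],
    [[0, 0, -0.4], [0, 0, 0]],
    [[0, 0, -0.6], [0, 0, 0]],
  ],
  gripper=-0.6,
)

```text
time: 16.95
tool_pos: [0.4201, 0.2125, 0.0596]
tool_rot: [3.138, 0.424, 2.897]
contact_force: [0.5, -0.8, 0.3]
opening: 0.0253
grip_force: 15.0
```

Run:
```python
from h import *
todo([.37,.21,.14],166,24.3)
todo([.37,.0,.14],166,24.3)
todo([.37,.0,.14],105.5,24.3)
```

```text
t 16.95 pos [0.4201 0.2125 0.0596] rot [179.8  24.3 166. ] open 0.0253 grip 15.0 F [ 0.5 -0.8  0.3]
 shift now-axes [ 0.429 -0.567 -3.726]  shift target-axes [ 0.427 -0.582 -3.723]  turn [ 0.002 -0.     0.   ]
t 16.95 pos [0.4201 0.2125 0.0596] rot [179.8  24.3 166. ] open 0.0253 grip 15.0 F [ 0.5 -0.8  0.3]
 shift now-axes [-1.422 -8.721 -2.922]  shift target-axes [-1.425 -8.733 -2.887]  turn [ 0.002 -0.     0.   ]
t 16.95 pos [0.4201 0.2125 0.0596] rot [179.8  24.3 166. ] open 0.0253 grip 15.0 F [ 0.5 -0.8  0.3]
 shift now-axes [-1.422 -8.721 -2.922]  shift target-axes [-8.301 -4.204  0.217]  turn [ 0.279 -0.001  0.613]
```

send_rows(
  plan=[
    [[0.107, -0.14, -0.9], [0, 0, 0]],
    [[0.107, -0.14, -0.94], [0, 0, 0]],
    [[0.107, -0.14, -0.94], [0, 0, 0]],
    [[0.107, -0.14, -0.94], [0, 0, 0]],
    [[-0.206, -0.906, 0.089], [0, 0, 0]],
    [[-0.206, -0.906, 0.089], [0, 0, 0]],
    [[-0.206, -0.906, 0.089], [0, 0, 0]],
    [[-0.206, -0.906, 0.089], [0, 0, 0]],
    [[-0.206, -0.906, 0.089], [0, 0, 0]],
    [[-0.206, -0.906, 0.089], [0, 0, 0]],
  ],
)

```text
time: 18.2
tool_pos: [0.3702, 0.0697, 0.1398]
tool_rot: [3.137, 0.425, 2.898]
contact_force: [0.2, -0.1, -0.4]
opening: 0.0253
grip_force: 15.0
```

send_rows(
  plan=[
    [[-0.206, -0.906, 0.089], [0, 0, 0]],
    [[-0.206, -0.906, 0.089], [0, 0, 0]],
    [[-0.206, -0.906, 0.089], [0, 0, 0]],
    [[0, 0, 0], [0.035, 0, 0.0766]],
    [[0, 0, 0], [0.035, 0, 0.0766]],
    [[0, 0, 0], [0.035, 0, 0.0766]],
    [[0, 0, 0], [0.035, 0, 0.0766]],
    [[0, 0, 0], [0.035, 0, 0.0766]],
    [[0, 0, 0], [0.035, 0, 0.0766]],
    [[0, 0, 0], [0.035, 0, 0.0766]],
  ],
)

```text
time: 19.45
tool_pos: [0.369, 0.0013, 0.1389]
tool_rot: [-3.136, 0.417, 2.048]
contact_force: [0.2, -0.9, -0.6]
opening: 0.0252
grip_force: 15.0
```

Run:
```python
from h import *
b=np.array([.4592,-.0766]); y=np.radians(105.5)
tip=b-.0078*np.array([np.cos(y),np.sin(y)])
print(tip)
todo([*tip,.115],105.5,24.3)
```

```text
[ 0.46128446 -0.08411632]
t 19.45 pos [0.369  0.0013 0.1389] rot [-179.7   23.9  117.3] open 0.0252 grip 15.0 F [ 0.2 -0.9 -0.6]
 shift now-axes [-3.938  1.725  2.777]  shift target-axes [-3.506  2.643  2.63 ]  turn [ 0.05  -0.004  0.12 ]
```

send_rows(
  plan=[
    [[0, 0, 0], [0.025, -0.002, 0.06]],
    [[0, 0, 0], [0.025, -0.002, 0.06]],
    [[-0.5, 0.378, 0.376], [0, 0, 0]],
    [[-0.5, 0.378, 0.376], [0, 0, 0]],
    [[-0.5, 0.378, 0.376], [0, 0, 0]],
    [[-0.5, 0.378, 0.376], [0, 0, 0]],
    [[-0.5, 0.378, 0.376], [0, 0, 0]],
    [[-0.5, 0.378, 0.376], [0, 0, 0]],
    [[-0.5, 0.378, 0.376], [0, 0, 0]],
    [[0, 0, 0], [0, 0, 0]],
  ],
)

```text
time: 20.7
tool_pos: [0.4629, -0.0848, 0.1146]
tool_rot: [3.141, 0.424, 1.844]
contact_force: [0.0, 0.8, -0.4]
opening: 0.0251
grip_force: 15.0
```

```bash
cat >> h.py <<'E'
def held():
    """body of the held vial in the wrist cloud: front surface points at several heights"""
    c=cal("wrist");p,d=read_camera("wrist");W=cloud(c,d); t=robot.observe()["tool_pos"]
    for z in (t[2]-.025,t[2]-.015,t[2]-.005):
        m=(abs(W[...,2]-z)<.003)&(np.hypot(W[...,0]-t[0],W[...,1]-t[1])<.035); m[:,:260]=0;m[:,380:]=0
        q=W[m]; 
        if len(q)>6:
            A=np.c_[2*q[:,:2],np.ones(len(q))];s=np.linalg.lstsq(A,(q[:,:2]**2).sum(1),rcond=None)[0];print("z",z.round(3),len(q),"centre",s[:2].round(4),"r",np.sqrt(max(0,s[2]+s[:2]@s[:2])).round(4),"nearest/mean",q.mean(0).round(4))
E
python3 - <<'E'
from h import *
todo([.4613,-.0841,.0455],105.5,24.3)
held()
E
```

```text
t 20.7 pos [ 0.4629 -0.0848  0.1146] rot [179.9  24.3 105.6] open 0.0251 grip 15.0 F [ 0.   0.8 -0.4]
 shift now-axes [ 1.177 -0.054  2.5  ]  shift target-axes [ 1.178 -0.052  2.499]  turn [ 0.001 -0.     0.001]
z 0.09 360 centre [ 0.4593 -0.077 ] r 0.0112 nearest/mean [ 0.4565 -0.0684  0.0896]
z 0.1 425 centre [ 0.4598 -0.077 ] r 0.0113 nearest/mean [ 0.457  -0.0684  0.0995]
z 0.11 571 centre [ 0.4624 -0.0816] r 0.0161 nearest/mean [ 0.458  -0.0693  0.1098]
```

Vial upright at (0.4595,-0.077), over the red pocket within 1 mm. Lowering.

send_rows(
  plan=[
    [[0.14, -0.01, 0.3], [0, 0, 0]],
    [[0.14, 0, 0.3], [0, 0, 0]],
    [[0.14, 0, 0.3], [0, 0, 0]],
    [[0.14, 0, 0.3], [0, 0, 0]],
    [[0.14, 0, 0.3], [0, 0, 0]],
    [[0.14, 0, 0.3], [0, 0, 0]],
    [[0.14, 0, 0.3], [0, 0, 0]],
    [[0.14, 0, 0.28], [0, 0, 0]],
    [[0.06, 0, 0.13], [0, 0, 0]],
    [[0, 0, 0], [0, 0, 0]],
  ],
)

```text
time: 22.0
tool_pos: [0.4616, -0.083, 0.0453]
tool_rot: [3.141, 0.424, 1.845]
contact_force: [-0.2, 0.8, 0.2]
opening: 0.0254
grip_force: 15.0
```

send_rows(
  plan=[
    [[0, 0, 0], [0, 0, 0]],
    [[0, 0, 0], [0, 0, 0]],
    [[0, 0, 0], [0, 0, 0]],
    [[0, 0, 0], [0, 0, 0]],
    [[0, 0, -0.4], [0, 0, 0]],
    [[0, 0, -0.8], [0, 0, 0]],
    [[0, 0, -1], [0, 0, 0]],
    [[0, 0, -1], [0, 0, 0]],
    [[0, 0, -1], [0, 0, 0]],
    [[0, 0, 0], [0, 0, 0]],
  ],
  gripper=-0.2,
)

```text
time: 23.25
tool_pos: [0.4508, -0.0407, 0.1431]
tool_rot: [3.136, 0.424, 1.844]
contact_force: [0.2, -1.0, -0.3]
opening: 0.0365
grip_force: 0.0
```

Run:
```python
from h import *
todo([.46,-.07,.20],150,0)
todo([.56,-.07,.17],150,0)
a=read_camera("side")[0];p=read_camera("wrist")[0];cv2.imwrite("pics/p3.png",np.hstack([cv2.resize(a[150:310,260:440],(400,356)),cv2.resize(p,(400,356))]))
```

```text
t 23.25 pos [ 0.4508 -0.0407  0.1431] rot [179.7  24.3 105.7] open 0.0365 grip 0.0 F [ 0.2 -1.  -0.3]
 shift now-axes [-2.056  0.045 -1.569]  shift target-axes [-0.904 -0.831 -2.277]  turn [-0.101  0.258 -0.484]
t 23.25 pos [ 0.4508 -0.0407  0.1431] rot [179.7  24.3 105.7] open 0.0365 grip 0.0 F [ 0.2 -1.  -0.3]
 shift now-axes [-2.546  3.888 -0.01 ]  shift target-axes [-4.368  1.169 -1.077]  turn [-0.101  0.258 -0.484]
```

View pics/p3.png

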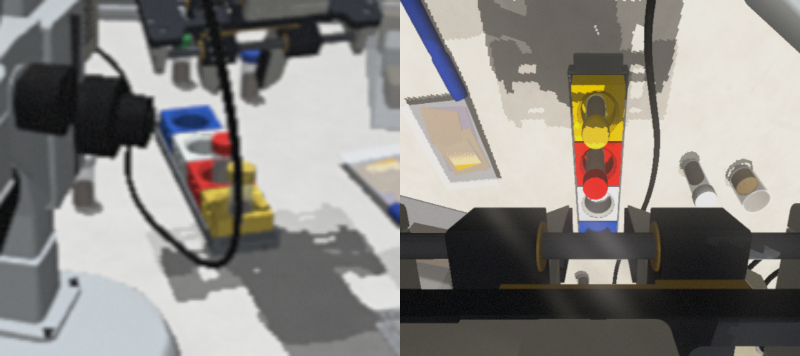

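Red is seated upright as well. Next is white, held straight down at yaw 150.

send_rows(
  plan=[
    [[-0.685, 0.015, -0.52], [0, 0, 0]],
    [[-0.685, 0.015, -0.52], [0, 0, 0]],
    [[-0.685, 0.015, -0.52], [0, 0, 0]],
    [[0, 0, 0], [-0.0168, 0.043, -0.0807]],
    [[0, 0, 0], [-0.0168, 0.043, -0.0807]],
    [[0, 0, 0], [-0.0168, 0.043, -0.0807]],
    [[0, 0, 0], [-0.0168, 0.043, -0.0807]],
    [[0, 0, 0], [-0.0168, 0.043, -0.0807]],
    [[0, 0, 0], [-0.0168, 0.043, -0.0807]],
    [[0, 0, 0], [0, 0, 0]],
  ],
  gripper=0.1,
)

```text
time: 24.6
tool_pos: [0.4593, -0.0719, 0.1967]
tool_rot: [-3.138, -0.005, 2.613]
contact_force: [-0.4, 0.7, -0.1]
opening: 0.0505
grip_force: 0.0
```

Run:
```python
from h import *
todo([.565,-.067,.15],150,0)
cap(None,0,(.588,-.067))
```

```text
t 24.6 pos [ 0.4593 -0.0719  0.1967] rot [-179.8   -0.3  149.7] open 0.0505 grip 0.0 F [-0.4  0.7 -0.1]
 shift now-axes [-3.562  2.311  1.84 ]  shift target-axes [-3.564  2.286  1.869]  turn [-0.002 -0.004 -0.003]
cap 17 [ 0.586  -0.0789  0.055 ] [ 0.5866 -0.0788  0.0551] [0.0093 0.0023 0.0025]
```

send_rows(
  plan=[
    [[-0.42, 0.457, 0.307], [0, 0, 0]],
    [[-0.42, 0.457, 0.307], [0, 0, 0]],
    [[-0.42, 0.457, 0.307], [0, 0, 0]],
    [[-0.42, 0.457, 0.307], [0, 0, 0]],
    [[-0.42, 0.457, 0.307], [0, 0, 0]],
    [[-0.42, 0.457, 0.307], [0, 0, 0]],
    [[0, 0, 0], [0, 0, 0]],
    [[0, 0, 0], [0, 0, 0]],
    [[0, 0, 0], [0, 0, 0]],
    [[0, 0, 0], [0, 0, 0]],
  ],
)

```text
time: 25.9
tool_pos: [0.5478, -0.0433, 0.1519]
tool_rot: [-3.139, -0.003, 2.616]
contact_force: [-0.4, -0.7, -0.0]
opening: 0.0502
grip_force: 0.0
```

Run:
```python
from h import *
cap(None,0,(.588,-.067))
todo([.5878,-.0672,.031],150,0)
cv2.imwrite("pics/w5.png",read_camera("wrist")[0])
```

```text
cap 721 [ 0.5859 -0.0655  0.0555] [ 0.5872 -0.0671  0.0552] [0.0226 0.0255 0.0044]
t 25.95 pos [ 0.5478 -0.0433  0.1518] rot [-179.8   -0.2  149.9] open 0.0505 grip 0.0 F [-0.6 -0.4 -0.3]
 shift now-axes [-1.879 -0.013  4.827]  shift target-axes [-1.863 -0.03   4.833]  turn [-0.002 -0.002 -0.001]
```

View pics/w5.png

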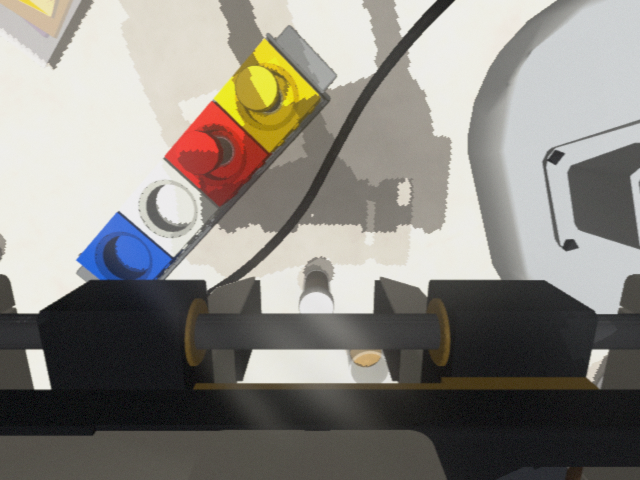

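White cap at (317,300), open glass at (367,360) behind it; the closing line is clear of the glass.

send_rows(
  plan=[
    [[-0.372, -0.005, 0.25], [0, 0, 0]],
    [[-0.372, -0.005, 0.25], [0, 0, 0]],
    [[-0.372, 0, 0.25], [0, 0, 0]],
    [[-0.372, 0, 0.25], [0, 0, 0]],
    [[-0.372, 0, 0.3], [0, 0, 0]],
    [[0, 0, 0.8], [0, 0, 0]],
    [[0, 0, 0.8], [0, 0, 0]],
    [[0, 0, 0.8], [0, 0, 0]],
    [[0, 0, 0.7], [0, 0, 0]],
    [[0, 0, 0.4], [0, 0, 0]],
  ],
)

```text
time: 27.25
tool_pos: [0.5873, -0.0667, 0.03]
tool_rot: [-3.138, -0.005, 2.616]
contact_force: [-1.1, 0.8, 0.4]
opening: 0.0501
grip_force: 0.0
```

Run:
```python
from h import *
todo([.5875,-.067,.031],150,0)
```

```text
t 27.25 pos [ 0.5873 -0.0667  0.03  ] rot [-179.8   -0.3  149.9] open 0.0501 grip 0.0 F [-1.1  0.8  0.4]
 shift now-axes [-0.015 -0.007 -0.038]  shift target-axes [-0.015 -0.007 -0.038]  turn [-0.002 -0.003 -0.001]
```

send_rows(
  plan=[
    [[0, 0, 0], [0, 0, 0]],
    [[0, 0, 0], [0, 0, 0]],
    [[0, 0, 0], [0, 0, 0]],
    [[0, 0, 0], [0, 0, 0]],
    [[0, 0, 0], [0, 0, 0]],
    [[0, 0, -0.4], [0, 0, 0]],
    [[0, 0, -0.9], [0, 0, 0]],
    [[0, 0, -1], [0, 0, 0]],
    [[0, 0, -1], [0, 0, 0]],
    [[0, 0, -1], [0, 0, 0]],
  ],
  gripper=-0.6,
)

```text
time: 28.5
tool_pos: [0.5879, -0.0665, 0.1401]
tool_rot: [-3.139, -0.004, 2.617]
contact_force: [1.3, -0.8, 0.7]
opening: 0.0248
grip_force: 15.0
```

Run:
```python
from h import *
todo([.4736,-.1284,.13],150,0)
todo([.4736,-.1284,.13],105.5,0)
```

```text
t 28.5 pos [ 0.5879 -0.0665  0.1401] rot [-179.8   -0.2  149.9] open 0.0248 grip 15.0 F [ 1.3 -0.8  0.7]
 shift now-axes [ 2.712 -4.432  0.426]  shift target-axes [ 2.721 -4.429  0.403]  turn [-0.002 -0.002 -0.001]
t 28.5 pos [ 0.5879 -0.0665  0.1401] rot [-179.8   -0.2  149.9] open 0.0248 grip 15.0 F [ 1.3 -0.8  0.7]
 shift now-axes [ 2.712 -4.432  0.426]  shift target-axes [-1.164 -5.066  0.403]  turn [-0.003 -0.002  0.494]
```

send_rows(
  plan=[
    [[0.542, -0.886, 0.085], [0, 0, 0]],
    [[0.542, -0.886, 0.085], [0, 0, 0]],
    [[0.542, -0.886, 0.085], [0, 0, 0]],
    [[0.542, -0.886, 0.085], [0, 0, 0]],
    [[0.542, -0.886, 0.085], [0, 0, 0]],
    [[0, 0, 0], [0, 0, 0.0988]],
    [[0, 0, 0], [0, 0, 0.0988]],
    [[0, 0, 0], [0, 0, 0.0988]],
    [[0, 0, 0], [0, 0, 0.0988]],
    [[0, 0, 0], [0, 0, 0.0988]],
  ],
)

```text
time: 29.75
tool_pos: [0.4738, -0.1284, 0.1292]
tool_rot: [-3.137, -0.001, 1.835]
contact_force: [0.6, 0.3, -0.4]
opening: 0.025
grip_force: 15.0
```

Run:
```python
from h import *
todo([.4736,-.1284,.0445],105.5,0)
held()
```

```text
t 29.75 pos [ 0.4738 -0.1284  0.1292] rot [-179.7   -0.   105.2] open 0.025 grip 15.0 F [ 0.6  0.3 -0.4]
 shift now-axes [1.000e-03 1.000e-02 3.389e+00]  shift target-axes [ 3.000e-03 -6.000e-03  3.389e+00]  turn [-0.003 -0.    -0.004]
z 0.104 146 centre [ 0.4741 -0.1286] r 0.0114 nearest/mean [ 0.4715 -0.1196  0.1044]
z 0.114 174 centre [ 0.4743 -0.1285] r 0.0114 nearest/mean [ 0.4718 -0.1195  0.1142]
z 0.124 212 centre [ 0.4742 -0.1282] r 0.0112 nearest/mean [ 0.4716 -0.1195  0.1242]
```

send_rows(
  plan=[
    [[0, 0, 0.4], [0, 0, 0]],
    [[0, 0, 0.4], [0, 0, 0]],
    [[0, 0, 0.4], [0, 0, 0]],
    [[0, 0, 0.4], [0, 0, 0]],
    [[0, 0, 0.4], [0, 0, 0]],
    [[0, 0, 0.4], [0, 0, 0]],
    [[0, 0, 0.4], [0, 0, 0]],
    [[0, 0, 0.4], [0, 0, 0]],
    [[0, 0, 0.21], [0, 0, 0]],
    [[0, 0, 0], [0, 0, 0]],
  ],
)

```text
time: 31.05
tool_pos: [0.4735, -0.1287, 0.0435]
tool_rot: [-3.137, -0.001, 1.841]
contact_force: [0.2, 0.0, -0.5]
opening: 0.0245
grip_force: 15.0
```

send_rows(
  plan=[
    [[0, 0, 0], [0, 0, 0]],
    [[0, 0, 0], [0, 0, 0]],
    [[0, 0, 0], [0, 0, 0]],
    [[0, 0, 0], [0, 0, 0]],
    [[0, 0, -0.5], [0, 0, 0]],
    [[0, 0, -1], [0, 0, 0]],
    [[0, 0, -1], [0, 0, 0]],
    [[0, 0, -1], [0, 0, 0]],
    [[0, 0, -1], [0, 0, 0]],
    [[0, 0, 0], [0, 0, 0]],
  ],
  gripper=-0.2,
)

```text
time: 32.3
tool_pos: [0.4751, -0.1289, 0.1583]
tool_rot: [-3.141, 0.002, 1.841]
contact_force: [1.3, 0.5, -0.8]
opening: 0.0368
grip_force: 0.0
```

Run:
```python
from h import *
cap(None,0,(.474,-.128)) 
# stand-off so that the wrist camera sees the blue cap: 50 mm along tool x at yaw 156
b=np.array([.4255,-.292]);y=np.radians(156);s=b+.05*np.array([np.cos(y),np.sin(y)])
todo([*s,.15],156,0)
a=read_camera("side")[0];p=read_camera("wrist")[0];cv2.imwrite("pics/p4.png",np.hstack([cv2.resize(a[150:310,260:440],(400,356)),cv2.resize(p,(400,356))]))
```

```text
cap 6 [ 0.4653 -0.1239  0.062 ] [ 0.4723 -0.1251  0.0624] [0.0234 0.008  0.0024]
t 32.35 pos [ 0.4743 -0.1286  0.1569] rot [-179.8    0.   105.5] open 0.0367 grip 0.0 F [ 0.2  0.1 -0.5]
 shift now-axes [-4.509 -5.166  0.293]  shift target-axes [ 1.124 -6.765  0.274]  turn [-0.002 -0.    -0.562]
```

View pics/p4.png

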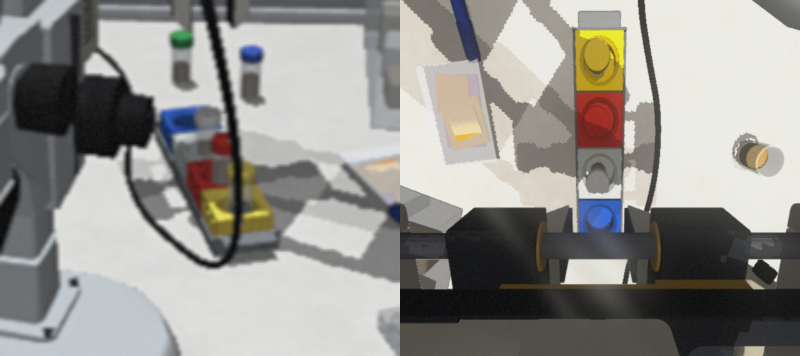

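White is seated; the open glass is still standing at wrist crop (760,155). Next is blue.

send_rows(
  plan=[
    [[0, 0, 0], [0, 0, -0.0937]],
    [[0, 0, 0], [0, 0, -0.0937]],
    [[0, 0, 0], [0, 0, -0.0937]],
    [[0, 0, 0], [0, 0, -0.0937]],
    [[0, 0, 0], [0, 0, -0.0937]],
    [[0, 0, 0], [0, 0, -0.0937]],
    [[0, 0, 0], [0, 0, 0]],
    [[0.16, -0.96, 0.03], [0, 0, 0]],
    [[0.16, -0.96, 0.03], [0, 0, 0]],
    [[0.16, -0.96, 0.03], [0, 0, 0]],
  ],
  gripper=0.1,
)

```text
time: 33.7
tool_pos: [0.433, -0.1897, 0.1534]
tool_rot: [-3.139, -0.005, 2.72]
contact_force: [-0.1, 0.4, -0.6]
opening: 0.0504
grip_force: 0.0
```

send_rows(
  plan=[
    [[0.16, -0.96, 0.03], [0, 0, 0]],
    [[0.16, -0.96, 0.03], [0, 0, 0]],
    [[0.16, -0.96, 0.03], [0, 0, 0]],
    [[0.16, -0.96, 0.03], [0, 0, 0]],
    [[0, 0, 0], [0, 0, 0]],
    [[0, 0, 0], [0, 0, 0]],
    [[0, 0, 0], [0, 0, 0]],
    [[0, 0, 0], [0, 0, 0]],
    [[0, 0, 0], [0, 0, 0]],
    [[0, 0, 0], [0, 0, 0]],
  ],
)

```text
time: 34.95
tool_pos: [0.3802, -0.2705, 0.1513]
tool_rot: [-3.139, -0.004, 2.724]
contact_force: [-0.1, -0.1, 0.4]
opening: 0.0504
grip_force: 0.0
```

Run:
```python
from h import *
cap(105,130,(.4255,-.292))
cap(45,90,(.501,-.327))
todo([.4258,-.292,.030],156,0)
```

```text
cap 145 [ 0.4209 -0.2975  0.0557] [ 0.4214 -0.2978  0.0556] [0.0099 0.0148 0.0032]h.py:22: RuntimeWarning: Mean of empty slice.
  print("cap",len(q),q.mean(0).round(4),((q.min(0)+q.max(0))/2).round(4),np.ptp(q,axis=0).round(4))
  ret = um.true_divide(
Traceback (most recent call last):
  File "h.py", line 22, in cap
    print("cap",len(q),q.mean(0).round(4),((q.min(0)+q.max(0))/2).round(4),np.ptp(q,axis=0).round(4))
                                            ~~~~~^^^
ValueError: zero-size array to reduction operation minimum which has no identity
```

send_rows(
  plan=[
    [[0.3, 0, -0.4], [0, 0, 0]],
    [[0.3, 0, -0.4], [0, 0, 0]],
    [[0, 0, 0], [0, 0, 0]],
    [[0, 0, 0], [0, 0, 0]],
    [[0, 0, 0], [0, 0, 0]],
    [[0, 0, 0], [0, 0, 0]],
    [[0, 0, 0], [0, 0, 0]],
    [[0, 0, 0], [0, 0, 0]],
    [[0, 0, 0], [0, 0, 0]],
    [[0, 0, 0], [0, 0, 0]],
  ],
)

```text
time: 36.3
tool_pos: [0.3665, -0.2646, 0.1713]
tool_rot: [-3.139, -0.004, 2.724]
contact_force: [0.6, -0.1, -0.6]
opening: 0.0503
grip_force: 0.0
```

Run:
```python
from h import *
cap(105,130,(.4255,-.292))
p=read_camera("wrist")[0];cv2.imwrite("pics/w6.png",p)
todo([.4258,-.292,.030],156,0)
```

```text
cap 32 [ 0.4179 -0.2953  0.0557] [ 0.4184 -0.2942  0.0558] [0.0051 0.011  0.0027]
t 36.4 pos [ 0.3665 -0.2645  0.1714] rot [-179.9   -0.2  156.1] open 0.0501 grip 0.0 F [ 0.9  0.1 -0.3]
 shift now-axes [-2.636 -0.028  5.644]  shift target-axes [-2.613 -0.039  5.654]  turn [-0.002 -0.003  0.001]
```

View pics/w6.png

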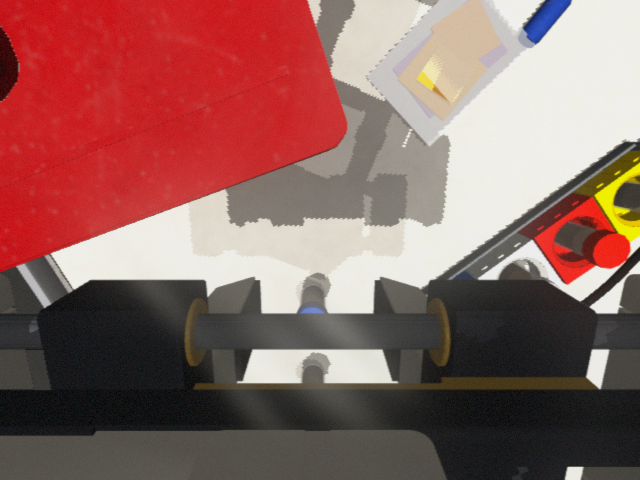

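Wrist view: blue vial at (315,300), centred between the fingers, with green behind at (313,365) and the red toolbox clear. I go in on the two-view estimate.

send_rows(
  plan=[
    [[-0.66, -0.007, 0.4], [0, 0, 0]],
    [[-0.66, -0.007, 0.5], [0, 0, 0]],
    [[-0.66, -0.007, 0.5], [0, 0, 0]],
    [[-0.65, -0.007, 0.5], [0, 0, 0]],
    [[0, 0, 0.8], [0, 0, 0]],
    [[0, 0, 0.8], [0, 0, 0]],
    [[0, 0, 0.8], [0, 0, 0]],
    [[0, 0, 0.7], [0, 0, 0]],
    [[0, 0, 0.4], [0, 0, 0]],
    [[0, 0, 0.24], [0, 0, 0]],
  ],
)

```text
time: 37.65
tool_pos: [0.4257, -0.292, 0.0297]
tool_rot: [-3.139, -0.004, 2.724]
contact_force: [-0.5, 0.5, -0.1]
opening: 0.0505
grip_force: 0.0
```

send_rows(
  plan=[
    [[0, 0, 0], [0, 0, 0]],
    [[0, 0, 0], [0, 0, 0]],
    [[0, 0, 0], [0, 0, 0]],
    [[0, 0, 0], [0, 0, 0]],
    [[0, 0, 0], [0, 0, 0]],
    [[0, 0, 0], [0, 0, 0]],
    [[0, 0, -0.7], [0, 0, 0]],
    [[0, 0, -1], [0, 0, 0]],
    [[0, 0, -1], [0, 0, 0]],
    [[0, 0, -1], [0, 0, 0]],
  ],
  gripper=-0.6,
)

```text
time: 38.9
tool_pos: [0.4259, -0.2916, 0.1231]
tool_rot: [-3.139, -0.005, 2.724]
contact_force: [0.2, -0.3, 0.7]
opening: 0.0247
grip_force: 15.0
```

Run:
```python
from h import *
held()
todo([.488,-.1802,.13],156,0)
todo([.488,-.1802,.13],105.5,0)
```

```text
z 0.101 161 centre [ 0.4278 -0.2941] r 0.0114 nearest/mean [ 0.419  -0.291   0.1014]
z 0.111 190 centre [ 0.4282 -0.2936] r 0.0114 nearest/mean [ 0.4193 -0.2907  0.1112]
z 0.121 290 centre [ 0.4206 -0.2881] r 0.0095 nearest/mean [ 0.4195 -0.2891  0.1217]
t 38.95 pos [ 0.4272 -0.2928  0.1262] rot [-179.8    0.   156.1] open 0.0245 grip 15.0 F [ 1.2 -0.5  2.7]
 shift now-axes [-0.394  5.103 -0.17 ]  shift target-axes [-0.389  5.104 -0.15 ]  turn [-0.002  0.     0.001]
t 38.95 pos [ 0.4272 -0.2928  0.1262] rot [-179.8    0.   156.1] open 0.0245 grip 15.0 F [ 1.2 -0.5  2.7]
 shift now-axes [-0.394  5.103 -0.17 ]  shift target-axes [ 3.691  3.547 -0.15 ]  turn [-0.002  0.001  0.562]
```

send_rows(
  plan=[
    [[-0.066, 0.85, -0.03], [0, 0, 0]],
    [[-0.066, 0.85, -0.03], [0, 0, 0]],
    [[-0.066, 0.85, -0.03], [0, 0, 0]],
    [[-0.066, 0.85, -0.03], [0, 0, 0]],
    [[-0.066, 0.85, -0.03], [0, 0, 0]],
    [[-0.066, 0.85, -0.03], [0, 0, 0]],
    [[0, 0, 0], [0, 0, 0.0937]],
    [[0, 0, 0], [0, 0, 0.0937]],
    [[0, 0, 0], [0, 0, 0.0937]],
    [[0, 0, 0], [0, 0, 0.0937]],
  ],
)

```text
time: 40.2
tool_pos: [0.4866, -0.1791, 0.1259]
tool_rot: [-3.137, -0.003, 2.13]
contact_force: [-0.2, -0.5, -0.0]
opening: 0.0247
grip_force: 15.0
```

send_rows(
  plan=[
    [[0, 0, 0], [0, 0, 0.0937]],
    [[0, 0, 0], [0, 0, 0.0937]],
    [[0, 0, 0], [0, 0, 0]],
    [[0, 0, 0], [0, 0, 0]],
    [[0, 0, 0], [0, 0, 0]],
    [[0, 0, 0], [0, 0, 0]],
    [[0, 0, 0], [0, 0, 0]],
    [[0, 0, 0], [0, 0, 0]],
    [[0, 0, 0], [0, 0, 0]],
    [[0, 0, 0], [0, 0, 0]],
  ],
)

```text
time: 41.45
tool_pos: [0.4869, -0.1794, 0.1267]
tool_rot: [-3.137, -0.001, 1.841]
contact_force: [0.7, 1.0, -0.1]
opening: 0.0249
grip_force: 15.0
```

Run:
```python
from h import *
held()
todo([.488,-.1802,.0435],105.5,0)
```

```text
z 0.102 160 centre [ 0.4858 -0.1817] r 0.0114 nearest/mean [ 0.4826 -0.173   0.1018]
z 0.112 175 centre [ 0.4864 -0.1815] r 0.0114 nearest/mean [ 0.4832 -0.1728  0.1119]
z 0.122 214 centre [ 0.4872 -0.1816] r 0.0117 nearest/mean [ 0.4838 -0.1727  0.1217]
t 41.5 pos [ 0.4869 -0.1794  0.1267] rot [-179.7   -0.   105.5] open 0.025 grip 15.0 F [ 0.6  0.2 -0.5]
 shift now-axes [-0.045  0.048  3.329]  shift target-axes [-0.042  0.033  3.329]  turn [-0.003 -0.    -0.   ]
```

send_rows(
  plan=[
    [[0.03, 0.08, 0.4], [0, 0, 0]],
    [[0, 0, 0.4], [0, 0, 0]],
    [[0, 0, 0.4], [0, 0, 0]],
    [[0, 0, 0.4], [0, 0, 0]],
    [[0, 0, 0.4], [0, 0, 0]],
    [[0, 0, 0.4], [0, 0, 0]],
    [[0, 0, 0.4], [0, 0, 0]],
    [[0, 0, 0.35], [0, 0, 0]],
    [[0, 0, 0.18], [0, 0, 0]],
    [[0, 0, 0], [0, 0, 0]],
  ],
)

```text
time: 42.75
tool_pos: [0.4882, -0.1781, 0.0432]
tool_rot: [-3.137, -0.001, 1.841]
contact_force: [-0.2, 0.1, -0.3]
opening: 0.0247
grip_force: 15.0
```

send_rows(
  plan=[
    [[0, 0, 0], [0, 0, 0]],
    [[0, 0, 0], [0, 0, 0]],
    [[0, 0, 0], [0, 0, 0]],
    [[0, 0, 0], [0, 0, 0]],
    [[0, 0, -0.5], [0, 0, 0]],
    [[0, 0, -1], [0, 0, 0]],
    [[0, 0, -1], [0, 0, 0]],
    [[0, 0, -1], [0, 0, 0]],
    [[0, 0, -1], [0, 0, 0]],
    [[0, 0, -1], [0, 0, 0]],
  ],
  gripper=-0.2,
)

```text
time: 44.0
tool_pos: [0.4889, -0.1781, 0.1828]
tool_rot: [-3.137, -0.0, 1.841]
contact_force: [0.1, 0.2, -0.2]
opening: 0.0367
grip_force: 0.0
```

send_rows(
  plan=[
    [[-0.4, -1, 0], [0, 0, 0]],
    [[-0.4, -1, 0], [0, 0, 0]],
    [[-0.4, -1, 0], [0, 0, 0]],
    [[-0.4, -1, 0], [0, 0, 0]],
    [[0, 0, 0], [0, 0, 0]],
    [[0, 0, 0], [0, 0, 0]],
    [[0, 0, 0], [0, 0, 0]],
    [[0, 0, 0], [0, 0, 0]],
    [[0, 0, 0], [0, 0, 0]],
    [[0, 0, 0], [0, 0, 0]],
  ],
)

```text
time: 45.25
tool_pos: [0.4033, -0.2432, 0.1813]
tool_rot: [-3.137, -0.001, 1.841]
contact_force: [1.1, 0.9, 0.6]
opening: 0.0365
grip_force: 0.0
```

Run:
```python
from h import *
s=robot.observe();print(s["tool_pos"],s["contact_force"])
p,d=read_camera("top");c=cal("top");W=cloud(c,d)
B=dict(yellow=(.4445,-.024),red=(.4592,-.0766),white=(.4736,-.1284),blue=(.488,-.1802))
for k,b in B.items():
    m=(W[...,2]>.05)&(W[...,2]<.09)&(np.hypot(W[...,0]-b[0],W[...,1]-b[1])<.027);q=W[m]
    if len(q): print(k,len(q),(q.mean(0)-[*b,0]).round(4),"top z",np.percentile(q[:,2],75).round(4))
a=read_camera("side")[0]
cv2.imwrite("pics/end.png",np.hstack([cv2.resize(a[150:310,260:440],(400,356)),cv2.resize(p[170:320,320:490],(400,356))]))
```

```text
[ 0.40329409 -0.24317653  0.18134977] [1.06776045 0.94494766 0.64707312]
yellow 110 [-0.0031 -0.002   0.0687] top z 0.0701
red 118 [-0.0047 -0.0003  0.0698] top z 0.0712
white 112 [-0.0032 -0.0011  0.0682] top z 0.0696
blue 115 [-0.0045 -0.0013  0.0684] top z 0.0699
```

View pics/end.png

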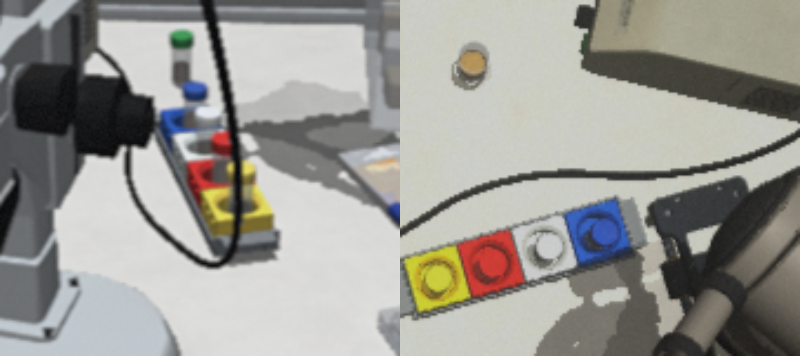

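All four vials stand upright in their own blocks, with tops at 0.070 m as expected. The green vial and the open glass are untouched.

```bash
python3 -c "
from cell import robot
print(robot.hand_in())"
```

```text
the job is handed in; nothing more can be done
None
```

The yellow, white, blue and red vials each stand upright in the block of their own colour, the green vial and open glass were left where they were, and the job was handed in at about 45 s; the hand-in gave no verdict.

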